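# Hang the broad sample saddles on the drying bar

### The job

Pull the two broad saddles out of the sprung clip strip, one at a time, hanging the first on the drying bar before pulling out the second; each must straddle the bar, sitting down on it, with air between the two. Leave the two narrow saddles clipped in, and do not disturb the drip plate already hanging on the bar, the bottle or the tube rack.

Things in the scene. Friction and masses are not known exactly. Their poses are not given: they have to be found in the camera images.
- strip: Fixed clip strip, base 90 x 216 x 12 mm, with a rib along its y, 88 mm high (end cheeks 98), on which the saddles sit astride, 48 mm apart, in varying order. Origin: middle of its underside, z up. Sprung plungers on the rib catch each saddle's inner beads: a straight upward pull of about 4 to 15 N snaps it out within 15 mm. Nothing else stops it.
- broad_a: Steel saddle, an upside-down U 36 mm broad (own y), clipped on the strip; to be hung. Origin: middle of its flat roof's underside, z up; half-turn symmetric. Roof 44 mm long (x), 4 thick; legs at its ends reach 70 mm below the origin, mouth between them 26 mm. White grip tab upright on the roof's middle: 10 mm thick (x), 20 broad (y), top 42 mm above the origin. About 130 g.
- broad_b: The other broad saddle, identical to broad_a; to be hung as well.
- narrow_a: Narrow saddle: as broad_a with the same tab, but only 20 mm broad (own y), about 90 g. Clipped on the strip; it stays there. Same origin.
- narrow_b: The other narrow saddle, identical to narrow_a; it stays clipped.
- bar_mid (a point): Middle of the drying bar: a fixed round steel bar, 12 mm thick, along this point's y (z up), its centre line 160 mm above the bench, on posts 135 mm to either side that do not rise above the bar (feet 110 mm long in x). The origin of a saddle sitting on it lies 6 mm above this point.
- drip_plate: folded steel drip plate, an upside-down U hanging on the bar, 26 mm broad along the bar, 28 mm across it, legs 85 mm down, nothing above its 3 mm roof; loose. Origin: middle of the underside of its roof, on the top of the bar. Not to be disturbed.
- bottle: loose closed glass bottle, 68 mm diameter, 200 mm tall, standing between the strip and the bar. Origin: middle of its underside. Not to be disturbed.
- tube_rack: loose clear rack of four capped tubes, 50 x 120 mm, 94 mm tall, beyond the bottle. Origin: middle of its underside. Not to be disturbed.
Things that resemble listed ones, but are neither listed nor needed, are in the scene too. Leave any orange or yellow look-alike of the broad_b alone.

How it is judged:
By the outcome, as a careful person would: the job done as asked, in the order asked, and still so for the second after the job is handed in, with the robot touching nothing.
It also fails if it takes over 67 s, if anything falls off the work surface, if the arm or the gripper's body presses on something with over 40 N, if the wrist force passes 120 N, or if a joint passes its speed limit or range.

### The arm

A 6-joint arm with a two-finger parallel gripper is mounted at the origin on the work surface. World frame = base frame: x ahead of the robot, y to its left, z up, the work surface at z = 0. Lengths are in m, angles in rad, forces in N, time in s.
With the tool pointing down it reaches from about 0.25 to 0.775 m from the base axis. Payload 4 kg.
Tool frame: the origin (TCP) lies on the centre line of the jaws, within the pads' length; the fingertips stand 17 mm ahead of it and the grasp point (between the pads) lies 2 mm behind it; z points along the fingers, y is the line along which they close (so a half turn about z gives the same grasp; the last joint's range is limited). The gripper opens to 94 mm and grips with 3 to 60 N. Pads are 16 mm wide; open, the fingers measure 119 mm over their backs; the gripper's body (75 mm by 177 mm) begins 78 mm behind the grasp point.
Start: joints at [1.086, 0.087, 1.371, -0, 1.684, -0.103], TCP at [0.205, 0.51, 0.223] pointing down, gripper open.
Joint ranges: [-3.1, 3.1], [-0.76, 2.03], [0.27, 2.55], [-1.08, 4.22], [0.17, 2.65], [-2.57, 2.57]. Speed limits (rad/s): [2.79, 2.79, 3.14, 3.14, 3.14, 3.14].

### API

Orientations are given as a unit quaternion [w, x, y, z].
In Python, from cell import bot, snapshot, calibration gives the robot as it stands.
- The arm moves only by the tool play_rows, never from a script. Its argument "moves" is one flat list of numbers, 5 for each row, row after row: the shift along the tool's x, y, z in m, then the turn about the tool's z in degrees, then the opening, from 0 (shut) to 1 (fully open). In form: [dx, dy, dz, roll, gripper, dx, dy, dz, roll, gripper, ...]. A call has 1 to 12 rows; each row shifts and turns the commanded pose from where the row before left it, along the tool's axes as they then stand; what a row does not reach is not made up. A row lasts 1/10 s, in which the tool goes at most 50 mm and 8.59 degrees, less where a joint would pass 70% of its speed; a pose out of reach is approached as far as the arm can. A call is refused whole if a number of a shift passes 0.05 or a number of a turn 8.59, either way. A call with a gripper value outside its range is refused whole. The fingers move at their own pace and stop on an object; the grip force is fixed at half the most. Time passes only in rows, so rows that do not move let the fingers close. It gives the time, the measured TCP pose, the force, the opening and the grip force at its end, in the units of the state.
- bot.observe(): the state, without advancing time (a new reading comes with each control period).
- snapshot(name): name is "side" or "top"; returns the picture (420x560x3 uint8, blue, green, red); there is no depth.
- calibration(name): a dict with "mtx" (3x3 intrinsics, pixels), "rvec" (rotation vector, rad) and "tvec" (3), from world to camera coordinates, as OpenCV has them. Camera axes: x right, y down, z forward; pixel columns grow to the right and rows downward; lengths in m; the calibration is good to about 2 mm. A picture is of the moment at which its call begins. calibration takes no time and is no camera call.
- bot.sign_off(): hands the job in; it is judged then, once.
The state is a dict: "t": time; "joint_pos": joint angles; "joint_velocities": joint speeds; "tau": joint torques, N m; "tool_pos": TCP position; "eef_rot": TCP orientation; "wrist_force": force on the tool from outside, world axes, zero at the start; "wrist_torque": the same for the moment, N m; "gripper_width": finger opening in m; "grasp_force": force on a finger pad.
Only numpy, scipy, OpenCV 4.12 (cv2) and the standard library are available. Lean on these libraries where they do the work, as an engineer would, in place of code of your own. Each camera call takes 0.05 s, during which the arm holds its last target. There are 200 camera calls.

## Working session

There is one attempt and no reset: what is moved stays moved. The work goes in short steps, Python scripts to look and compute and a tool call to move; the robot and the scene stay as the last step left them, time stands still between calls to the robot, and variables do not carry over. Pictures are saved under pics/ and viewed, at most 10 in all, crops included, and the job is handed in when it is done.

Besides the shell and the picture viewer there is one more tool, called after ">>>" as name(argument=value, ...) on one line, values as JSON. play_rows: Moves the arm, as the interface text tells. Its arguments: {"type":"object","properties":{"moves":{"type":"array"}},"required":["moves"]}

```bash
mkdir -p pics; ls; python3 - <<'E'
from cell import bot, snapshot, calibration
import cv2
for n in("side","top"):
    cv2.imwrite(f"pics/{n}0.png",snapshot(n)); c=calibration(n); print(n,c)
    R=cv2.Rodrigues(c["rvec"])[0]; print("cam pos",-R.T@c["tvec"].reshape(3))
print(bot.observe())
E
```

```text
pics
side {'mtx': array([[420.1524376 ,   0.        , 280.93144893],
       [  0.        , 420.1524376 , 218.9694879 ],
       [  0.        ,   0.        ,   1.        ]]), 'rvec': array([ 0.05532556, -2.75814418,  1.42990737]), 'tvec': array([0.59941635, 0.11957883, 1.0612249 ])}
cam pos [0.55085119 0.82561146 0.7174441 ]
top {'mtx': array([[412.02831674,   0.        , 281.06460726],
       [  0.        , 412.02831674, 204.43144393],
       [  0.        ,   0.        ,   1.        ]]), 'rvec': array([ 2.10834344, -2.10654688,  0.23930757]), 'tvec': array([-0.0049208 ,  0.61199006,  0.76633669])}
cam pos [4.29630937e-01 2.92616812e-04 8.81615078e-01]
{'t': 0.1, 'joint_pos': array([ 1.08589586e+00,  8.78870245e-02,  1.37205652e+00, -5.95092284e-05,
        1.68356249e+00, -1.03074249e-01]), 'joint_velocities': array([ 5.64108321e-04, -1.62976126e-03, -5.25380476e-03,  3.41247593e-04,
       -1.18197629e-03,  2.65085508e-05]), 'tau': array([ 1.88633334e-03, -3.41248763e+01, -3.03300333e+01,  7.19983620e-02,
        3.04760481e-02, -1.10895703e-04]), 'tool_pos': array([0.2047443 , 0.51000121, 0.22144156]), 'eef_rot': array([-2.48921122e-04,  1.89758667e-01,  9.81830297e-01, -9.24214045e-04]), 'wrist_force': array([-0.17535503, -0.10420973,  0.34659109]), 'wrist_torque': array([-0.02602481,  0.01541242,  0.00307705]), 'grasp_force': 0.0, 'gripper_width': 0.0937786401021125}
```

View pics/side0.png

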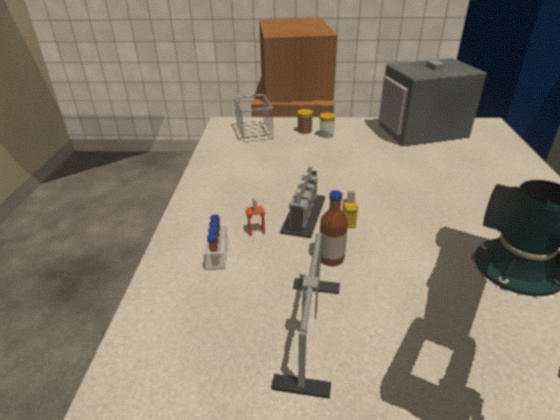

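View pics/top0.png

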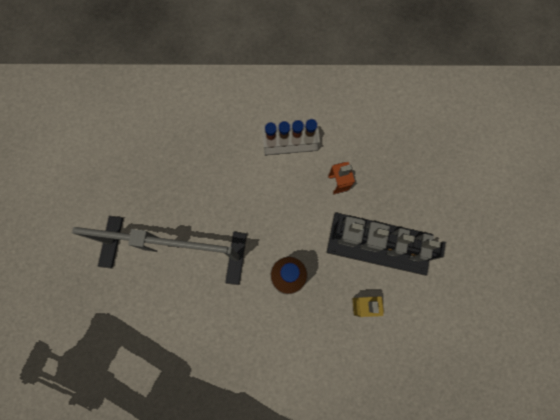

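The side view shows the strip at about (303,205) and the bar running from (302,385) to (316,287). In the top view the strip is at (385,243), the bar runs from (75,231) to (230,250), the drip plate is at (141,238) and the bottle is at (290,273). The next step is enlarged crops.

```bash
cat > h.py <<'E'
import numpy as np, cv2
from cell import bot, snapshot, calibration
def cam(n):
    c=calibration(n); R=cv2.Rodrigues(c["rvec"])[0]; t=np.asarray(c["tvec"]).reshape(3)
    return np.asarray(c["mtx"]),R,t
def ray(n,uv):
    K,R,t=cam(n); d=R.T@np.linalg.inv(K)@np.array([uv[0],uv[1],1.]); return -R.T@t,d
def onz(n,uv,z):
    o,d=ray(n,uv); return o+d*(z-o[2])/d[2]
def proj(n,P):
    K,R,t=cam(n); p=K@(R@np.asarray(P,float)+t); return p[:2]/p[2]
def tri(a,b):  # top px, side px -> point, gap
    o1,d1=ray("top",a);o2,d2=ray("side",b)
    s=np.linalg.lstsq(np.c_[d1,-d2],o2-o1,rcond=None)[0]
    p,q=o1+d1*s[0],o2+d2*s[1]; return (p+q)/2,np.linalg.norm(p-q)
def crop(img,x,y,w,h,s):
    return cv2.resize(img[y:y+h,x:x+w],None,fx=s,fy=s,interpolation=cv2.INTER_CUBIC)
E
python3 - <<'E'
from h import *
t=cv2.imread("pics/top0.png");s=cv2.imread("pics/side0.png")
a=crop(t,320,205,133,75,6); b=crop(t,65,205,200,37*2,4)
c=np.zeros((600,800,3),np.uint8); 
b2=crop(s,275,160,60,80,6)
c=np.vstack([crop(t,320,205,133,70,6)[:300*2]]); cv2.imwrite("pics/c1.png",c[:, :800]); print(c.shape)
d=crop(t,65,210,200,75,4)
l=crop(s,270,160,100,75,4); r=crop(s,265,265,90,130,2.3)
cv2.imwrite("pics/c2.png",np.vstack([d,np.hstack([l,np.zeros((300,400-0,3),np.uint8)])]))
for n,z in(((110,242),.0),((236,258),0),((75,231),.16),((230,250),.16)):print(n,onz("top",n,z))
E
```

```text
(420, 798, 3)
(110, 242) [0.544085   0.36190858 0.        ]
(236, 258) [0.51013098 0.09114669 0.        ]
(75, 231) [0.54274001 0.35964427 0.16      ]
(230, 250) [0.50945574 0.08548868 0.16      ]
```

View pics/c1.png

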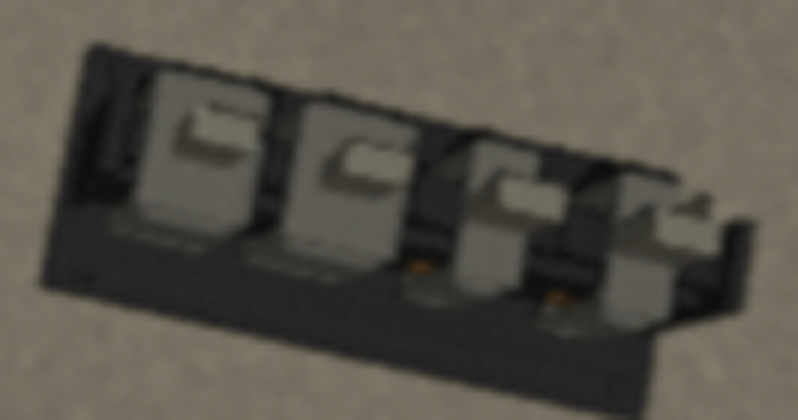

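View pics/c2.png

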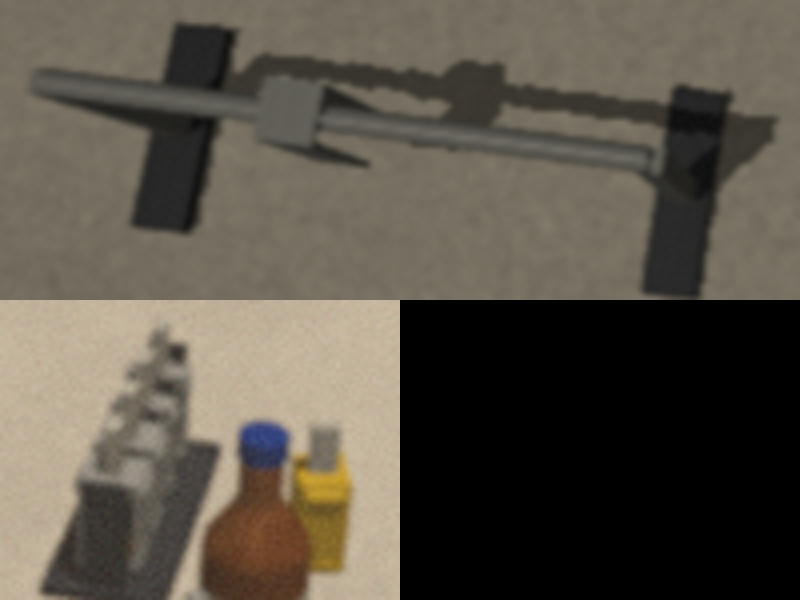

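The crop shows the broad saddles as the two nearest the bar (+y side), with tab tops at about (357.7,226.5) and (383,232). The narrow ones are at (409,238) and (435,244). The drip plate sits at about (137.5,238).

```bash
cat > m.py <<'E'
from h import *
def tabs(img):
    # whitish tab tops: brightest low-saturation blobs within the strip area
    roi=cv2.resize(img[205:280,325:450],None,fx=6,fy=6,interpolation=cv2.INTER_CUBIC)
    m=((roi.min(2)>128)).astype(np.uint8)
    return roi,m
E
python3 - <<'E'
from h import *
t=cv2.imread("pics/top0.png")
tabs=[(226,129),(379,162),(534,198),(690,235)]
P=[]
g=crop(t,320,205,133,75,6)
for c in tabs:
    x,y=c; r=g[y-30:y+30,x-50:x+50]
    gray=r.min(2).astype(int); m=(gray>gray[28:32,45:55].mean()-14).astype(np.uint8)
    n,l,st,ce=cv2.connectedComponentsWithStats(m); k=l[30,50]
    cx,cy=ce[k]+[x-50,y-30]; uv=((cx+.5)/6-.5+320,(cy+.5)/6-.5+205)
    p=onz("top",uv,.130); P.append(p[:2]); print(c,gray[28:32,45:55].mean(),(cx,cy),st[k],p.round(4))
P=np.array(P); d=P[0]-P[-1]; print("dists",np.linalg.norm(np.diff(P,axis=0),axis=1),"yaw",np.degrees(np.arctan2(-d[0],d[1])))
px=lambda c:(c[0]/6+320-.4,c[1]/6+205-.4)
a,b=onz("top",px((95,45)),.012),onz("top",px((45,288)),.012); c=onz("top",px((650,410)),.012)
print("base corners",a,b,c,np.linalg.norm(a-b),np.linalg.norm(b-c),"yaw",np.degrees(np.arctan2(-(b-c)[0],(b-c)[1])),"mid",(a+c)/2)
# bottle, blue cap
hsv=cv2.cvtColor(t,cv2.COLOR_BGR2HSV)
m=cv2.inRange(hsv,(105,120,50),(130,255,255)); m[:200]=0
uv=cv2.moments(m,True); uv=(uv['m10']/uv['m00'],uv['m01']/uv['m00']); print("bottle",uv,onz("top",uv,.2))
# bar & plate
q=lambda c:(c[0]/4+65-.4,c[1]/4+210-.4)
for c,z in(((33,82),.16),((653,160),.16),((290,112),.169),((258,108),.169),((322,118),.169)):print(c,onz("top",q(c),z).round(4))
g=cv2.cvtColor(t,cv2.COLOR_BGR2GRAY)
for x in (90,100,160,170,180,190,200,210,220): print(x,list(g[225:256,x]))
E
```

```text
(226, 129) 95.225 (np.float64(218.89071318624934), np.float64(124.90764494612623)) [   0    0   81   51 1949] [ 0.5585 -0.1428  0.13  ]
(379, 162) 95.225 (np.float64(376.8207908163265), np.float64(162.53698979591837)) [  17   12   63   36 1568] [ 0.5468 -0.191   0.13  ]
(534, 198) 94.5 (np.float64(531.4200385356455), np.float64(197.38342967244702)) [  18   12   60   37 1557] [ 0.5361 -0.2379  0.13  ]
(690, 235) 93.975 (np.float64(694.0110701107011), np.float64(227.00415129151293)) [  18    0   82   47 2168] [ 0.527  -0.2871  0.13  ]
dists [0.04953994 0.04810844 0.0500479 ] yaw -12.307936445986346
base corners [ 0.60771924 -0.12192542  0.012     ] [ 0.52051838 -0.10183684  0.012     ] [ 0.47826035 -0.31164364  0.012     ] 0.08948486519614567 0.2140201804143175 yaw -11.387812513825137 mid [ 0.5429898  -0.21678453  0.012     ]
bottle (289.5148148148148, 272.1074074074074) [ 0.46896083 -0.01747968  0.2       ]
(33, 82) [0.5443 0.3636 0.16  ]
(653, 160) [0.5102 0.0893 0.16  ]
(290, 112) [0.5299 0.2463 0.169 ]
(258, 108) [0.5316 0.2603 0.169 ]
(322, 118) [0.5273 0.2323 0.169 ]
90 [np.uint8
[... 3375 characters left out ...]
int8(107), np.uint8(113), np.uint8(112), np.uint8(113), np.uint8(105), np.uint8(80), np.uint8(74), np.uint8(85), np.uint8(98), np.uint8(103), np.uint8(91), np.uint8(85), np.uint8(97), np.uint8(110), np.uint8(111), np.uint8(110), np.uint8(112)]
220 [np.uint8(113), np.uint8(113), np.uint8(112), np.uint8(113), np.uint8(113), np.uint8(111), np.uint8(111), np.uint8(110), np.uint8(108), np.uint8(97), np.uint8(69), np.uint8(57), np.uint8(56), np.uint8(58), np.uint8(78), np.uint8(112), np.uint8(118), np.uint8(113), np.uint8(110), np.uint8(106), np.uint8(91), np.uint8(74), np.uint8(81), np.uint8(96), np.uint8(108), np.uint8(94), np.uint8(83), np.uint8(90), np.uint8(110), np.uint8(117), np.uint8(118)]
```

>>> play_rows(moves=[0, 0, -0.01, 8, 0.5, 0, 0, -0.01, 8, 0.5, 0, 0, -0.01, 8, 0.5, 0, 0, -0.01, 8, 0.5, 0, 0, -0.01, 8, 0.5, 0, 0, -0.01, 8, 0.5, 0, 0, -0.01, 8, 0.5, 0, 0, -0.01, 8, 0.5, 0, 0, -0.01, 8, 0.5, 0, 0, -0.01, 8, 0.5, 0, 0, 0, 0, 0.5])

```text
t: 1.2
tool_pos: [0.2051, 0.5107, 0.3236]
eef_rot: [-0.0, 0.776, 0.63, 0.001]
wrist_force: [-0.7, -0.5, 0.5]
gripper_width: 0.0469
grasp_force: 0.0
```

```bash
cat >> h.py <<'E'
from scipy.spatial.transform import Rotation as Ro
def st():
    s=bot.observe(); q=np.array(s["eef_rot"]); R=Ro.from_quat(q[[1,2,3,0]]).as_matrix()
    a=np.degrees(np.arctan2(R[1,1],R[0,1])); return s,R,a
def to(P,ang=None):
    s,R,a=st(); d=R.T@(np.array(P)-s["tool_pos"])
    print("t",round(s["t"],2),"pos",np.round(s["tool_pos"],4),"close-axis",round(a,2),"tilt",np.round(R[:,2],4))
    print("width",round(s["gripper_width"],4),"grip",round(s["grasp_force"],1),"F",np.round(s["wrist_force"],1),"q",np.round(s["joint_pos"],2))
    print("shift tool",np.round(d,4),"turn",None if ang is None else round((a-ang+90)%180-90,2))
E
python3 - <<'E'
from h import *
for x,y in((160,240.95),(200,246.1),(210,247.35),(220,248.5)): print(onz("top",(x,y),.16).round(4))
to([.5565,-.144,.313],-12)
E
```

```text
[0.5253 0.2088 0.16  ]
[0.5162 0.1382 0.16  ]
[0.5141 0.1206 0.16  ]
[0.5121 0.1031 0.16  ]
t 1.2 pos [0.2051 0.5107 0.3236] close-axis -11.86 tilt [ 0.001   0.0019 -1.    ]
width 0.0469 grip 0.0 F [-0.7 -0.5  0.5] q [ 1.09  0.09  1.17 -0.    1.88  1.29]
shift tool [-0.5686  0.4784  0.0097] turn 0.14
```

>>> play_rows(moves=[-0.036, 0.03, 0, 0, 0.5, -0.036, 0.03, 0, 0, 0.5, -0.036, 0.03, 0, 0, 0.5, -0.036, 0.03, 0, 0, 0.5, -0.036, 0.03, 0, 0, 0.5, -0.036, 0.03, 0, 0, 0.5, -0.036, 0.03, 0, 0, 0.5, -0.036, 0.03, 0, 0, 0.5, -0.036, 0.03, 0, 0, 0.5, -0.036, 0.03, 0, 0, 0.5, -0.036, 0.03, 0, 0, 0.5, -0.036, 0.03, 0, 0, 0.5])

```text
t: 2.4
tool_pos: [0.4686, 0.0117, 0.3216]
eef_rot: [-0.0, 0.775, 0.631, -0.0]
wrist_force: [-0.0, 0.1, -0.7]
gripper_width: 0.0468
grasp_force: 0.0
```

>>> play_rows(moves=[-0.036, 0.03, 0, 0, 0.5, -0.036, 0.03, 0, 0, 0.5, -0.036, 0.03, 0, 0, 0.5, -0.028, 0.028, 0, 0, 0.5, 0, 0, 0, 0, 0.5, 0, 0, 0, 0, 0.5])

```text
t: 3.0
tool_pos: [0.5556, -0.1441, 0.3206]
eef_rot: [-0.002, 0.776, 0.631, -0.001]
wrist_force: [0.4, 0.3, 0.4]
gripper_width: 0.0469
grasp_force: 0.0
```

```bash
python3 - <<'E'
from h import *
to([.5565,-.144,.154],-12)
E
```

```text
t 3.0 pos [ 0.5556 -0.1441  0.3206] close-axis -11.82 tilt [-0.0033  0.0019 -1.    ]
width 0.0469 grip 0.0 F [0.4 0.3 0.4] q [-0.35  0.15  1.11  0.    1.89 -0.15]
shift tool [1.000e-04 1.500e-03 1.666e-01] turn 0.18
```

>>> play_rows(moves=[0, 0.001, 0.02, 0, 0.5, 0, 0, 0.02, 0, 0.5, 0, 0, 0.02, 0, 0.5, 0, 0, 0.02, 0, 0.5, 0, 0, 0.02, 0, 0.5, 0, 0, 0.02, 0, 0.5, 0, 0, 0.02, 0, 0.5, 0, 0, 0.015, 0, 0.5, 0, 0, 0.01, 0, 0.5, 0, 0, 0, 0, 0.5, 0, 0, 0, 0, 0.5])

```text
t: 4.1
tool_pos: [0.557, -0.1438, 0.1582]
eef_rot: [0.0, 0.776, 0.63, 0.0]
wrist_force: [0.5, 0.1, 0.5]
gripper_width: 0.0473
grasp_force: 0.0
```

```bash
python3 - <<'E'
from h import *
to([.5565,-.144,.114],-12)
a=snapshot("side");b=snapshot("top")
cv2.imwrite("pics/side1.png",a);cv2.imwrite("pics/top1.png",b)
cv2.imwrite("pics/c3.png",np.hstack([crop(a,270,130,100,140,4),crop(b,320,170,100,140,4)]))
s=bot.observe()["tool_pos"]
for dz in(0,-.017,): print(proj("side",s+[0,0,dz]),proj("top",s+[0,0,dz]))
E
```

```text
t 4.1 pos [ 0.557  -0.1438  0.1582] close-axis -11.83 tilt [ 1.1e-03 -2.0e-04 -1.0e+00]
width 0.0473 grip 0.0 F [0.5 0.1 0.5] q [-0.35  0.16  1.41  0.    1.56 -0.14]
shift tool [-0.0003 -0.0005  0.0442] turn 0.17
[298.74990543 180.43660975] [359.80402014 223.22634024]
[298.68415681 185.96975517] [358.00958973 224.85129184]
```

View pics/c3.png

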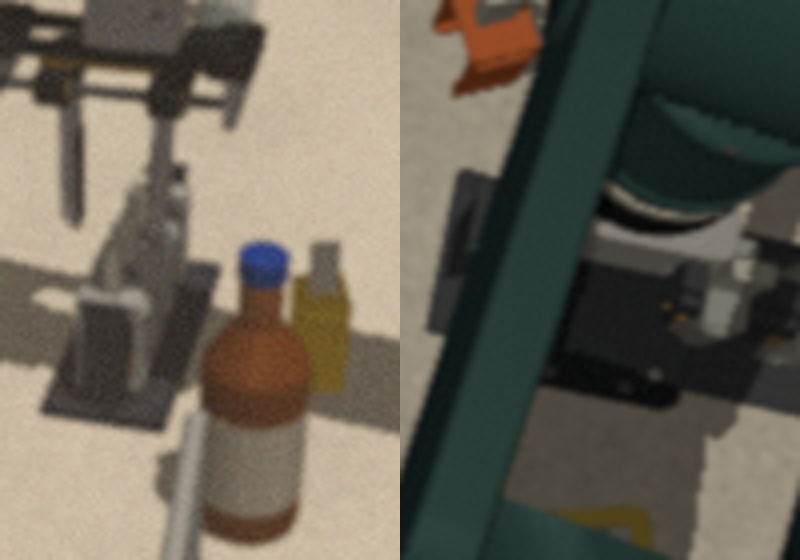

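The side crop shows the front saddle's roof at about (298.7,203), as predicted for the TCP axis, with the left fingertip at (288,185). The fingers are aligned, so I'll descend and grip.

>>> play_rows(moves=[0, 0, 0.01, 0, 0.5, 0, 0, 0.01, 0, 0.5, 0, 0, 0.01, 0, 0.5, 0, 0, 0.008, 0, 0.5, 0, 0, 0.004, 0, 0.5, 0, 0, 0, 0, 0.5, 0, 0, 0, 0, 0, 0, 0, 0, 0, 0, 0, 0, 0, 0, 0, 0, 0, 0, 0, 0, 0, 0, 0, 0, 0, 0, 0, 0, 0, 0])

```text
t: 5.4
tool_pos: [0.557, -0.144, 0.1157]
eef_rot: [0.0, 0.776, 0.63, 0.0]
wrist_force: [0.7, -0.4, 1.3]
gripper_width: 0.0097
grasp_force: 30.0
```

```bash
python3 - <<'E'
from h import *
to([.5565,-.144,.114],-12)
E
```

```text
t 5.4 pos [ 0.557  -0.144   0.1157] close-axis -11.87 tilt [ 7.e-04 -1.e-04 -1.e+00]
width 0.0097 grip 30.0 F [ 0.7 -0.4  1.3] q [-0.35  0.19  1.47  0.    1.48 -0.14]
shift tool [-0.0001 -0.0005  0.0017] turn 0.13
```

>>> play_rows(moves=[0, 0, -0.003, 0, 0, 0, 0, -0.003, 0, 0, 0, 0, -0.003, 0, 0, 0, 0, -0.003, 0, 0, 0, 0, -0.004, 0, 0, 0, 0, -0.006, 0, 0, 0, 0, -0.01, 0, 0, 0, 0, -0.015, 0, 0, 0, 0, -0.015, 0, 0, 0, 0, -0.01, 0, 0, 0, 0, 0, 0, 0])

```text
t: 6.5
tool_pos: [0.5578, -0.1444, 0.1906]
eef_rot: [0.002, 0.776, 0.63, 0.001]
wrist_force: [0.3, 0.4, -0.1]
gripper_width: 0.0099
grasp_force: 30.0
```

```bash
python3 - <<'E'
from h import *
to([.5565,-.144,.345],-12)
E
```

```text
t 6.5 pos [ 0.5578 -0.1444  0.1906] close-axis -11.87 tilt [ 0.0044 -0.0016 -1.    ]
width 0.0099 grip 30.0 F [ 0.3  0.4 -0.1] q [-0.35  0.15  1.36  0.    1.62 -0.14]
shift tool [-0.     -0.0007 -0.1544] turn 0.13
```

>>> play_rows(moves=[0, 0, -0.015, 0, 0, 0, 0, -0.02, 0, 0, 0, 0, -0.02, 0, 0, 0, 0, -0.02, 0, 0, 0, 0, -0.02, 0, 0, 0, 0, -0.02, 0, 0, 0, 0, -0.02, 0, 0, 0, 0, -0.015, 0, 0, 0, 0, -0.005, 0, 0, 0, 0, 0, 0, 0, 0, 0, 0, 0, 0])

```text
t: 7.6
tool_pos: [0.5565, -0.1439, 0.3414]
eef_rot: [-0.001, 0.776, 0.63, -0.0]
wrist_force: [0.7, 0.0, -1.6]
gripper_width: 0.0099
grasp_force: 30.0
```

```bash
python3 - <<'E'
from h import *
to([.5156,.1322,.345],-7.1)
E
```

```text
t 7.6 pos [ 0.5565 -0.1439  0.3414] close-axis -11.88 tilt [-1.8e-03  7.0e-04 -1.0e+00]
width 0.0099 grip 30.0 F [ 0.7  0.  -1.6] q [-0.35  0.15  1.06  0.    1.93 -0.14]
shift tool [ 0.2618 -0.0969 -0.0033] turn -4.78
```

>>> play_rows(moves=[0.015, -0.005, 0, 0, 0, 0.025, -0.009, 0, 0, 0, 0.025, -0.009, 0, 0, 0, 0.025, -0.01, 0, 0, 0, 0.025, -0.01, 0, 0, 0, 0.025, -0.01, 0, 0, 0, 0.025, -0.009, 0, 0, 0, 0.025, -0.009, 0, 0, 0, 0.025, -0.009, 0, 0, 0, 0.025, -0.009, 0, 0, 0, 0.015, -0.006, 0, 0, 0, 0.007, -0.002, 0, 0, 0])

```text
t: 8.8
tool_pos: [0.5145, 0.1346, 0.3417]
eef_rot: [-0.001, 0.775, 0.631, -0.001]
wrist_force: [-0.5, 0.0, -2.1]
gripper_width: 0.0101
grasp_force: 30.0
```

>>> play_rows(moves=[0, 0, 0, -2.4, 0, 0, 0, 0, -2.4, 0, 0, 0, 0.02, 0, 0, 0, 0, 0.02, 0, 0, 0, 0, 0.01, 0, 0, 0, 0, 0, 0, 0, 0, 0, 0, 0, 0])

```text
t: 9.5
tool_pos: [0.5158, 0.1323, 0.2928]
eef_rot: [0.0, 0.749, 0.662, 0.0]
wrist_force: [0.1, 1.0, -1.4]
gripper_width: 0.0097
grasp_force: 30.0
```

```bash
python3 - <<'E'
from h import *
to([.5156,.1322,.192],-7.1)
a=snapshot("side");b=snapshot("top")
cv2.imwrite("pics/side2.png",a);cv2.imwrite("pics/top2.png",b)
cv2.imwrite("pics/c4.png",np.hstack([crop(a,260,140,100,150,4),crop(b,160,160,100,150,4)]))
s=bot.observe()["tool_pos"]
for dz in(0,-.017,-.022,-.096): print(proj("side",s+[0,0,dz]),proj("top",s+[0,0,dz]))
E
```

```text
t 9.5 pos [0.5158 0.1323 0.2928] close-axis -7.09 tilt [ 2.e-04  1.e-04 -1.e+00]
width 0.0097 grip 30.0 F [ 0.1  1.  -1.4] q [0.14 0.04 1.28 0.   1.82 0.27]
shift tool [-1.000e-04 -2.000e-04  1.008e-01] turn 0.01
[319.11247312 191.69480342] [186.74242641 234.96721001]
[318.77841702 199.15844947] [189.24741124 236.6518813 ]
[318.68168203 201.31975032] [189.95838035 237.13002761]
[317.325453   231.62128752] [199.29736245 243.4107503 ]
```

View pics/c4.png

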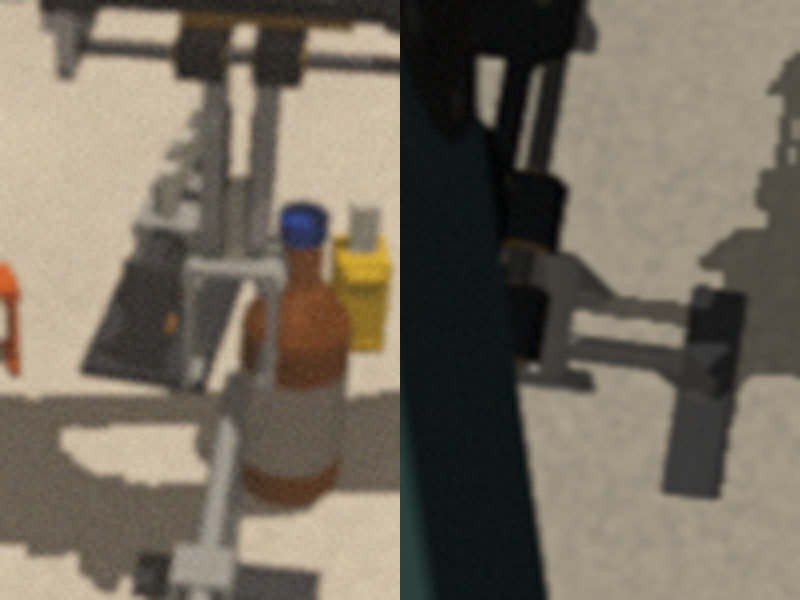

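The side crop shows the saddle upright in the jaws, with the roof's front edge at about (318,206.5) and the leg bottoms at about (317.5,236.8). I'll check these against the prediction for slip.

```bash
python3 - <<'E'
from h import *
s=np.array([.5158,.1323,.2928]); f=np.array([.0022,.0179,0])
for dz in(-.022,-.026,-.096): print(dz,[proj("side",s+f+[k*.022,-k*.0027,dz]).round(1) for k in(1,-1)])
print("bar top at saddle near edge",proj("side",[.5177,.150,.166]), proj("side",[.512,.105,.166]))
E
```

```text
-0.022 [array([306.5, 205.8]), array([329.5, 207.7])]
-0.026 [array([306.4, 207.6]), array([329.4, 209.5])]
-0.096 [array([305.7, 236.3]), array([327.6, 238.3])]
bar top at saddle near edge [316.24155742 249.05463268] [318.45499723 235.83592789]
```

>>> play_rows(moves=[0, 0, 0.01, 0, 0, 0, 0, 0.01, 0, 0, 0, 0, 0.01, 0, 0, 0, 0, 0.01, 0, 0, 0, 0, 0.01, 0, 0, 0, 0, 0.01, 0, 0, 0, 0, 0.01, 0, 0, 0, 0, 0.01, 0, 0, 0, 0, 0.01, 0, 0, 0, 0, 0.006, 0, 0, 0, 0, 0.002, 0, 0, 0, 0, 0, 0, 0])

```text
t: 10.8
tool_pos: [0.5158, 0.1324, 0.1945]
eef_rot: [-0.0, 0.749, 0.662, 0.0]
wrist_force: [0.0, 0.4, -1.4]
gripper_width: 0.0101
grasp_force: 30.0
```

```bash
python3 - <<'E'
from h import *
to([.5156,.1322,.193],-7.1)
E
```

```text
t 10.8 pos [0.5158 0.1324 0.1945] close-axis -7.07 tilt [ 1.e-04  1.e-04 -1.e+00]
width 0.0101 grip 30.0 F [ 0.   0.4 -1.4] q [0.14 0.06 1.46 0.   1.63 0.27]
shift tool [-0.0002 -0.0002  0.0015] turn 0.03
```

>>> play_rows(moves=[0, 0, 0.001, 0, 0, 0, 0, 0.001, 0, 0, 0, 0, 0, 0, 0])

```text
t: 11.1
tool_pos: [0.5162, 0.1324, 0.1936]
eef_rot: [0.0, 0.749, 0.662, 0.001]
wrist_force: [0.3, 0.4, 2.6]
gripper_width: 0.0096
grasp_force: 30.0
```

>>> play_rows(moves=[0, 0, 0, 0, 0.2, 0, 0, 0, 0, 0.4, 0, 0, 0, 0, 0.5, 0, 0, 0, 0, 0.5, 0, 0, -0.005, 0, 0.5, 0, 0, -0.01, 0, 0.5, 0, 0, -0.02, 0, 0.5, 0, 0, -0.03, 0, 0.5, 0, 0, -0.03, 0, 0.5, 0, 0, -0.02, 0, 0.5, 0, 0, 0, 0, 0.5])

```text
t: 12.2
tool_pos: [0.5172, 0.1326, 0.3125]
eef_rot: [0.002, 0.749, 0.662, 0.004]
wrist_force: [-0.5, 0.7, 0.6]
gripper_width: 0.0468
grasp_force: 0.0
```

```bash
python3 - <<'E'
from h import *
to([.5468,-.191,.313],-12)
a=snapshot("side");b=snapshot("top")
cv2.imwrite("pics/side3.png",a);cv2.imwrite("pics/top3.png",b)
cv2.imwrite("pics/c5.png",np.hstack([crop(a,260,140,100,150,4),crop(b,160,160,100,150,4)]))
E
```

```text
t 12.2 pos [0.5172 0.1326 0.3125] close-axis -7.07 tilt [ 0.0087  0.0014 -1.    ]
width 0.0468 grip 0.0 F [-0.5  0.7  0.6] q [0.14 0.04 1.24 0.   1.85 0.27]
shift tool [-0.3175  0.0693 -0.0007] turn 4.93
```

View pics/c5.png

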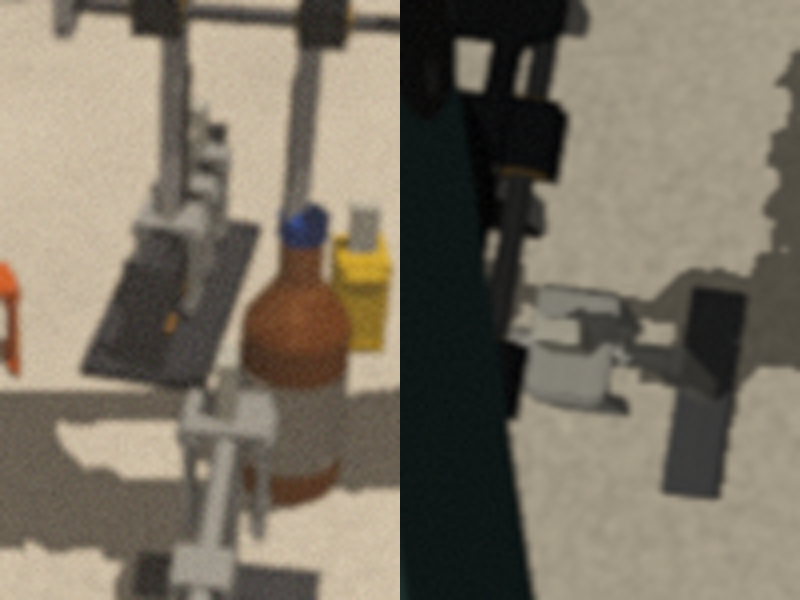

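The first saddle sits square on the bar: its roof is at about (317,243) in the side view and its tab is upright. Next is the second broad saddle.

>>> play_rows(moves=[-0.02, 0.005, 0, 0, 0.5, -0.03, 0.006, 0, 0, 0.5, -0.03, 0.006, 0, 0, 0.5, -0.03, 0.007, 0, 0, 0.5, -0.03, 0.007, 0, 0, 0.5, -0.03, 0.007, 0, 0, 0.5, -0.03, 0.007, 0, 0, 0.5, -0.03, 0.007, 0, 0, 0.5, -0.03, 0.006, 0, 0, 0.5, -0.03, 0.006, 0, 0, 0.5, -0.02, 0.005, 0, 0, 0.5, -0.0075, 0.0015, 0, 0, 0.5])

```text
t: 13.5
tool_pos: [0.546, -0.1931, 0.3046]
eef_rot: [-0.002, 0.75, 0.661, -0.001]
wrist_force: [0.1, -0.5, -0.0]
gripper_width: 0.0467
grasp_force: 0.0
```

>>> play_rows(moves=[0, 0, 0.015, 2.5, 0.5, 0, 0, 0.02, 2.4, 0.5, 0, 0, 0.02, 0, 0.5, 0, 0, 0.02, 0, 0.5, 0, 0, 0.02, 0, 0.5, 0, 0, 0.02, 0, 0.5, 0, 0, 0.02, 0, 0.5, 0, 0, 0.015, 0, 0.5, 0, 0, 0.005, 0, 0.5, 0, 0, 0, 0, 0.5, 0, 0, 0, 0, 0.5])

```text
t: 14.6
tool_pos: [0.5471, -0.1914, 0.1534]
eef_rot: [0.001, 0.777, 0.63, 0.0]
wrist_force: [0.2, -0.9, 1.1]
gripper_width: 0.0466
grasp_force: 0.0
```

```bash
python3 - <<'E'
from h import *
to([.5468,-.191,.1155],-12)
a=snapshot("side");cv2.imwrite("pics/side4.png",a)
cv2.imwrite("pics/c6.png",crop(a,260,130,120,90,6))
s=bot.observe()["tool_pos"]
print(proj("side",s+[0,0,-.017]),proj("side",[.5468,-.191,.13]),proj("side",[.5468,-.191,.092]))
E
```

```text
t 14.6 pos [ 0.5471 -0.1914  0.1534] close-axis -11.96 tilt [ 1.4e-03 -5.0e-04 -1.0e+00]
width 0.0466 grip 0.0 F [ 0.2 -0.9  1.1] q [-0.43  0.17  1.41  0.    1.56 -0.23]
shift tool [ 0.0004 -0.0005  0.0379] turn 0.04
[302.56081258 178.85369469] [302.69982992 181.07776681] [302.48840485 192.7431829 ]
```

View pics/c6.png

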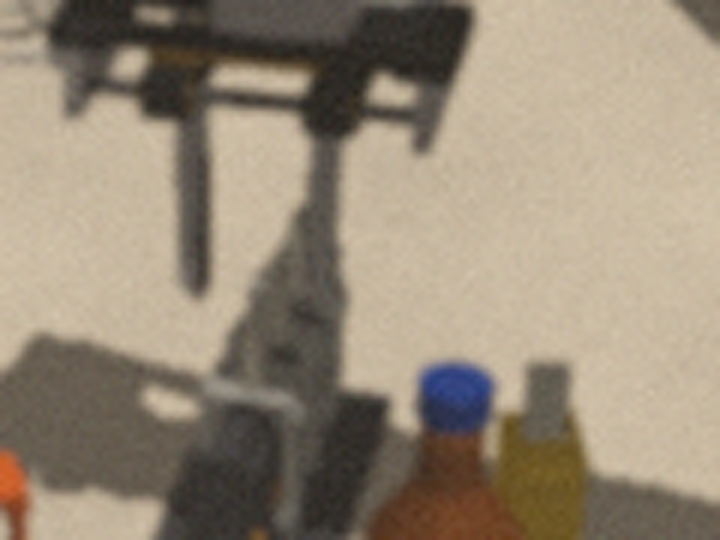

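The remaining broad saddle's roof is at about (302,194), as predicted (302.5,193). I'll descend and grip.

>>> play_rows(moves=[0, 0, 0.01, 0, 0.5, 0, 0, 0.01, 0, 0.5, 0, 0, 0.01, 0, 0.5, 0, 0, 0.006, 0, 0.5, 0, 0, 0.002, 0, 0.5, 0, 0, 0, 0, 0.5, 0, 0, 0, 0, 0, 0, 0, 0, 0, 0, 0, 0, 0, 0, 0, 0, 0, 0, 0, 0, 0, 0, 0, 0, 0, 0, 0, 0, 0, 0])

```text
t: 15.85
tool_pos: [0.5467, -0.1914, 0.1146]
eef_rot: [0.0, 0.777, 0.629, 0.0]
wrist_force: [0.1, -0.2, -0.1]
gripper_width: 0.0097
grasp_force: 30.0
```

```bash
python3 - <<'E'
from h import *
to([.5468,-.191,.1155],-12)
E
```

```text
t 15.85 pos [ 0.5467 -0.1914  0.1146] close-axis -11.97 tilt [ 4.e-04 -1.e-04 -1.e+00]
width 0.0097 grip 30.0 F [ 0.1 -0.2 -0.1] q [-0.43  0.2   1.46  0.    1.48 -0.23]
shift tool [ 0.0004 -0.     -0.0009] turn 0.03
```

>>> play_rows(moves=[0, 0, -0.003, 0, 0, 0, 0, -0.003, 0, 0, 0, 0, -0.003, 0, 0, 0, 0, -0.003, 0, 0, 0, 0, -0.004, 0, 0, 0, 0, -0.006, 0, 0, 0, 0, -0.01, 0, 0, 0, 0, -0.015, 0, 0, 0, 0, -0.015, 0, 0, 0, 0, -0.015, 0, 0, 0, 0, -0.02, 0, 0, 0, 0, -0.02, 0, 0])

```text
t: 17.05
tool_pos: [0.5467, -0.1914, 0.2334]
eef_rot: [0.0, 0.777, 0.63, 0.0]
wrist_force: [-0.6, -0.8, -0.1]
gripper_width: 0.0098
grasp_force: 30.0
```

>>> play_rows(moves=[0, 0, -0.02, 0, 0, 0, 0, -0.02, 0, 0, 0, 0, -0.02, 0, 0, 0, 0, -0.02, 0, 0, 0, 0, -0.02, 0, 0, 0, 0, -0.01, 0, 0, 0, 0, 0, 0, 0, 0, 0, 0, 0, 0])

```text
t: 17.85
tool_pos: [0.5466, -0.1914, 0.3411]
eef_rot: [-0.0, 0.777, 0.63, -0.0]
wrist_force: [0.5, -0.4, -1.4]
gripper_width: 0.0099
grasp_force: 30.0
```

```bash
python3 - <<'E'
from h import *
to([.523,.1918,.345],-7.1)
E
```

```text
t 17.85 pos [ 0.5466 -0.1914  0.3411] close-axis -11.97 tilt [-4.e-04  3.e-04 -1.e+00]
width 0.0099 grip 30.0 F [ 0.5 -0.4 -1.4] q [-0.43  0.16  1.05  0.    1.93 -0.23]
shift tool [ 0.37   -0.1025 -0.0037] turn -4.87
```

>>> play_rows(moves=[0.015, -0.004, 0, 0, 0, 0.027, -0.0075, 0, 0, 0, 0.027, -0.0075, 0, 0, 0, 0.027, -0.0075, 0, 0, 0, 0.027, -0.0075, 0, 0, 0, 0.027, -0.0075, 0, 0, 0, 0.027, -0.0075, 0, 0, 0, 0.027, -0.0075, 0, 0, 0, 0.027, -0.0075, 0, 0, 0, 0.027, -0.0075, 0, 0, 0, 0.027, -0.0075, 0, 0, 0, 0.027, -0.0075, 0, 0, 0])

```text
t: 19.05
tool_pos: [0.5255, 0.1338, 0.3403]
eef_rot: [-0.001, 0.777, 0.63, -0.001]
wrist_force: [0.2, 0.2, -0.8]
gripper_width: 0.01
grasp_force: 30.0
```

>>> play_rows(moves=[0.027, -0.0075, 0, 0, 0, 0.02, -0.0055, 0, 0, 0, 0.011, -0.003, 0, 0, 0, 0, 0, 0, -2.5, 0, 0, 0, 0, -2.4, 0, 0, 0, 0.02, 0, 0, 0, 0, 0.02, 0, 0, 0, 0, 0.01, 0, 0, 0, 0, 0, 0, 0, 0, 0, 0, 0, 0])

```text
t: 20.05
tool_pos: [0.5231, 0.1918, 0.2918]
eef_rot: [-0.0, 0.749, 0.662, 0.0]
wrist_force: [-0.1, -0.3, 0.1]
gripper_width: 0.0099
grasp_force: 30.0
```

```bash
python3 - <<'E'
from h import *
to([.5228,.1918,.194],-7.1)
a=snapshot("side");cv2.imwrite("pics/side5.png",a)
cv2.imwrite("pics/c7.png",crop(a,250,170,120,90,6))
s=bot.observe()["tool_pos"];f=np.array([.0022,.0179,0])
for dz in(-.0226,-.0966): print(dz,[proj("side",s+f+[k*.022,-k*.0027,dz]).round(1) for k in(1,-1)])
E
```

```text
t 20.05 pos [0.5231 0.1918 0.2918] close-axis -7.08 tilt [ 1.e-04  1.e-04 -1.e+00]
width 0.0099 grip 30.0 F [-0.1 -0.3  0.1] q [0.25 0.1  1.22 0.   1.82 0.37]
shift tool [-0.     -0.0003  0.0978] turn 0.02
-0.0226 [array([302.4, 224.3]), array([326.8, 226.4])]
-0.0966 [array([301.8, 255.5]), array([324.9, 257.8])]
```

View pics/c7.png

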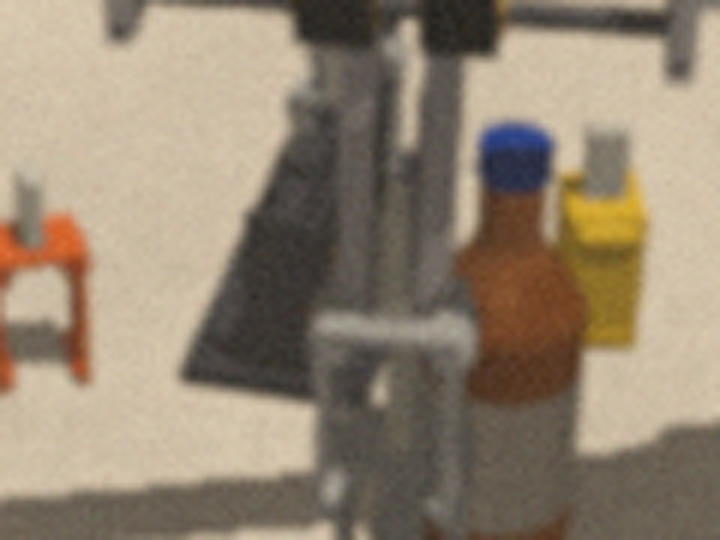

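The saddle is upright with its roof corners at (302.5,223.5) and (328,226), which matches the prediction, so there was no slip. Next I'll lower it.

>>> play_rows(moves=[0, 0, 0.01, 0, 0, 0, 0, 0.01, 0, 0, 0, 0, 0.01, 0, 0, 0, 0, 0.01, 0, 0, 0, 0, 0.01, 0, 0, 0, 0, 0.01, 0, 0, 0, 0, 0.01, 0, 0, 0, 0, 0.01, 0, 0, 0, 0, 0.01, 0, 0, 0, 0, 0.006, 0, 0, 0, 0, 0.001, 0, 0, 0, 0, 0, 0, 0])

```text
t: 21.3
tool_pos: [0.5232, 0.1918, 0.1944]
eef_rot: [-0.0, 0.749, 0.662, 0.0]
wrist_force: [-0.2, 0.3, -1.3]
gripper_width: 0.01
grasp_force: 30.0
```

>>> play_rows(moves=[0, 0, 0.001, 0, 0, 0, 0, 0, 0, 0])

```text
t: 21.5
tool_pos: [0.5234, 0.1919, 0.194]
eef_rot: [0.0, 0.749, 0.662, 0.0]
wrist_force: [0.8, -0.9, -1.6]
gripper_width: 0.0099
grasp_force: 30.0
```

>>> play_rows(moves=[0, 0, 0.001, 0, 0, 0, 0, 0.0005, 0, 0, 0, 0, 0, 0, 0])

```text
t: 21.8
tool_pos: [0.5234, 0.1919, 0.1926]
eef_rot: [0.0, 0.749, 0.662, 0.0]
wrist_force: [-1.0, 0.3, 1.2]
gripper_width: 0.0097
grasp_force: 30.0
```

>>> play_rows(moves=[0, 0, 0, 0, 0.2, 0, 0, 0, 0, 0.4, 0, 0, 0, 0, 0.5, 0, 0, 0, 0, 0.5, 0, 0, -0.005, 0, 0.5, 0, 0, -0.01, 0, 0.5, 0, 0, -0.02, 0, 0.5, 0, 0, -0.03, 0, 0.5, 0, 0, -0.03, 0, 0.5, 0, 0, -0.02, 0, 0.5, 0, 0, 0, 0, 0.5])

```text
t: 22.9
tool_pos: [0.5245, 0.1921, 0.3121]
eef_rot: [0.002, 0.749, 0.662, 0.004]
wrist_force: [0.4, -0.4, 0.5]
gripper_width: 0.0468
grasp_force: 0.0
```

>>> play_rows(moves=[0, -0.03, 0, 0, 0.5, 0, -0.04, 0, 0, 0.5, 0, -0.04, 0, 0, 0.5, 0, -0.04, 0, 0, 0.5, 0, -0.03, 0, 0, 0.5, 0, -0.02, 0, 0, 0.5, 0, 0, 0, 0, 0.5, 0, 0, 0, 0, 0.5])

```text
t: 23.7
tool_pos: [0.3247, 0.2164, 0.3065]
eef_rot: [0.0, 0.749, 0.662, 0.0]
wrist_force: [0.6, 0.1, 0.7]
gripper_width: 0.0471
grasp_force: 0.0
```

```bash
python3 - <<'E'
from h import *
to([.5228,.1918,.194],-7.1)
a=snapshot("side");b=snapshot("top")
cv2.imwrite("pics/side6.png",a);cv2.imwrite("pics/top6.png",b)
cv2.imwrite("pics/c8.png",np.vstack([np.hstack([crop(a,250,170,100,75,4),crop(a,250,230,100,75,4)]),crop(b,65,205,200,75,4)]))
t=cv2.imread("pics/top0.png")
for n,x in(("bottle",b),("bottle0",t)):
    m=cv2.inRange(cv2.cvtColor(x,cv2.COLOR_BGR2HSV),(105,120,50),(130,255,255)); m[:200]=0; q=cv2.moments(m,True); print(n,q['m10']/q['m00'],q['m01']/q['m00'])
E
```

```text
t 23.7 pos [0.3247 0.2164 0.3065] close-axis -7.05 tilt [ 3.e-04 -2.e-04 -1.e+00]
width 0.0471 grip 0.0 F [0.6 0.1 0.7] q [ 0.44 -0.27  1.54 -0.    1.88  0.57]
shift tool [-1.000e-04  1.996e-01  1.126e-01] turn 0.05
bottle 289.52222222222224 272.0444444444444
bottle0 289.5148148148148 272.1074074074074
```

View pics/c8.png

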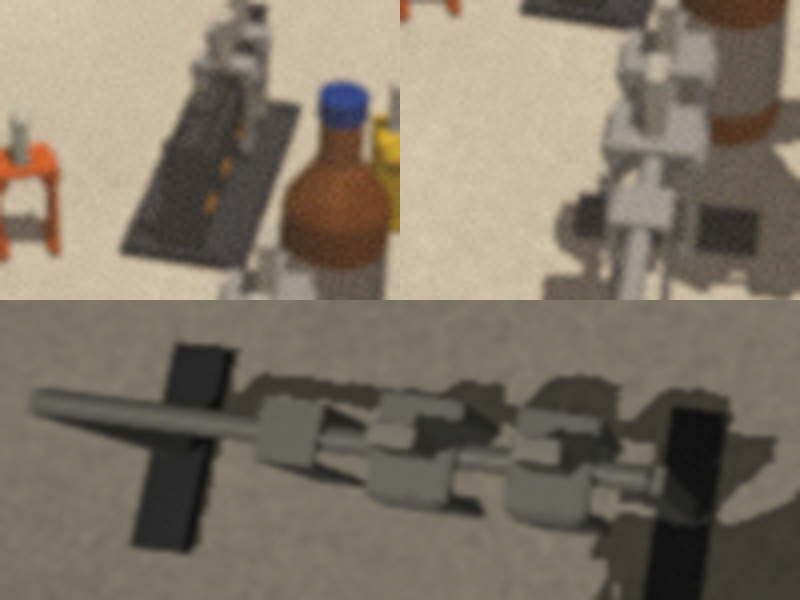

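Both saddles straddle the bar with clear gaps, at top-view positions of about (168,240) and (202,244). The plate is still at (137.5,238), the bottle is unmoved and both narrow saddles are still clipped. I'm handing in.

```bash
python3 -c "
from cell import bot; print(bot.sign_off())"
```

```text
the job is handed in; nothing more can be done
None
```

Both broad saddles now hang astride the bar with a clear gap between them, hung one at a time as asked; in the last pictures the narrow saddles were still clipped and the drip plate and bottle unmoved, though I didn't re-measure the tube rack, and the job went in at about 24 s.

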